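Hang the cup lifter on the hook deep inside the low bench cabinet

ROBOT

A 6-joint arm with a two-finger parallel gripper is mounted at the origin on a cart in front of the work surface, level with it; the furniture and walls round the work are solid. World frame = base frame: x ahead of the robot, y to its left, z up, the work surface at z = 0. Lengths are in m, angles in degrees, forces in N, time in s.
With the tool pointing down it reaches from about 0.3 to 0.75 m from the base axis. Payload 8.5 kg.
Tool frame: the origin (TCP) lies between the finger pads; the fingertips stand 22 mm ahead of it and the grasp point (between the pads) lies 3 mm ahead of it (env.nose_length is the distance from the TCP to the fingertips, in m); z points along the fingers, x is the direction in which the jaws open and shut, and the axes are right-handed (so a half turn about z gives the same grasp; the last joint's range is limited). The gripper opens to 85 mm and grips with 20 to 120 N. Pads are 22 mm wide; open, the fingers measure 114 mm over their backs; the gripper's body (76 mm by 85 mm) begins 54 mm behind the grasp point. The pads swing forward as they close: fully open they stand 13 mm farther back than shut.
Start: joints at [60.201, 21.807, 74.336, -0, 83.858, -12.336], TCP at [0.165, 0.525, 0.253] pointing down, gripper open.
Joint ranges: [-178.18, 178.18], [-50.72, 133.34], [12.68, 142.11], [-81.47, 261.47], [9.98, 163.14], [-165.26, 165.26]. Speed limits (degrees/s): [136.94, 136.94, 180, 180, 180, 180].

INTERFACE

Orientations are given as a 3x3 rotation matrix whose columns are the frame's x, y, z axes.
In Python, from rig import env gives the robot as it stands.
- The arm moves only by the tool arm_command, never from a script. Its argument "steps" is a list of rows, each an object with "delta_pos": the shift along the world's x, y, z in mm, a list of three; "dr": the turn, a rotation vector about the world's x, y, z in degrees, a list of three. In form: [{"delta_pos": [dx, dy, dz], "dr": [wx, wy, wz]}, ...]. A call has 1 to 20 rows; each row shifts and turns the commanded pose from where the row before left it; what a row does not reach is not made up. A row lasts 1/10 s, in which the tool goes at most 50 mm and 8.59 degrees, less where a joint would pass 70% of its speed; a pose out of reach is approached as far as the arm can. A call with a gripper value outside its range is refused whole. "grip" is the opening, from 0 (shut) to 1 (fully open), set as the call begins (left out, the last holds). The fingers move at their own pace and stop on an object; "squeeze" is the grip in N (left out, the last holds). Time passes only in rows, so rows that do not move let the fingers close. It gives the time, the measured TCP pose, the force and the opening at its end, in the units of the state.
- env.observe(): the state, without advancing time (a new reading comes with each control period).
- env.get_image(name): name is "side" or "top"; returns the picture (420x560x3 uint8, blue, green, red); there is no depth.
- env.get_calibration(name): a dict with "fx", "fy", "cx", "cy" (pixels), "k1" (the pictures are not rectified: a ray, as slopes to the right and down, at radius r is drawn at 1 + k1 r^2 times it, then the intrinsics apply), "view" (4x4, takes a point from world to camera coordinates). Camera axes: x right, y up, looking along -z (the intrinsics and any distortion apply to the point x, -y, -z); pixel columns grow to the right and rows downward; lengths in m; the calibration is good to about 2 mm. A picture is of the moment at which its call begins. get_calibration takes no time and is no camera call.
- env.close_job(): hands the job in, once; it reports no verdict.
The state is a dict: "time_s": time; "q": joint angles; "qvel": joint speeds; "joint_efforts": joint torques, N m; "position": TCP position; "tool_rot": TCP orientation; "ft_force": force on the tool from outside, world axes, zero at the start; "wrist_torque": the same for the moment, N m; "grip_width": finger opening in m.
Only numpy, scipy, OpenCV 4.12 (cv2) and the standard library are available. Lean on these libraries where they do the work, as an engineer would, in place of code of your own. Each camera call takes 0.05 s, during which the arm holds its last target. There are 200 camera calls.

TASK

Put the ring-ended cup lifter away in the low bench cabinet: pass its ring through the slot, gently touch the upright pin of the hook deep inside with the front of the ring to feel how deep the hook is set (that differs and cannot be seen), then tilt the ring up over the pin and lower it. Leave it hung with the pin through the ring and the shaft resting level on the sill of the slot. Never press the lifter on the cabinet or hook harder than about 20 N, and do not disturb the bottle, weight and test block nearby.

Things in the scene. Friction and masses are not known exactly. Their poses are not given: they have to be found in the camera images.
- handle (a point): Middle of the lifter's handle. Loose tool, about 0.15 kg, lying flat: black handle 80 long (x) x 16 wide (y) x 24 high (z) mm, then a flat steel shaft 12 wide x 8 thick, ending in a flat ring. All undersides are flush, 12 mm below this point. x runs from handle to ring, z up out of the upper face. Centre of mass about 140 mm ahead (+x) of this point.
- eye (a point): Centre of the lifter's ring, half-way up its thickness: 205 mm ahead (+x) of the handle's middle, 4 mm above the underside. Ring 40 mm outside diameter, 20 mm hole, 8 mm thick. Axes as the handle's.
- cabinet: Low grey steel cabinet fixed on the worktop, 200 deep (x) x 160 wide (y) x 135 high (z) mm; origin at the centre of its underside; x points into it, z up. Front face at x = -100 mm. Inner roof at 127, inner width 144 mm. The hook is inside, at y = 0. 32 mm behind the pin a plate, 44 wide, rises to 103 mm; nothing is in front of the pin. Hung, the ring's centre is 64 mm above the underside.
- bottle: White sample bottle with red cap, 47 mm diameter, 84 high, standing to the right of the cabinet; origin at the centre of its underside. Bystander.
- weight: Pale metal check weight with knob, 25 mm diameter, 32 high, standing in front of and to the right of the cabinet; origin at the centre of its underside. Bystander.
- block: Flat pale metal test block 45 x 60 x 15 mm lying to the left of the lifter; origin at the centre of its underside. Bystander.
- sill (a point): Middle of the front edge of the slot's sill (cabinet x = -100, y = 0, z = 60 mm), axes as the cabinet's. The slot is open across the whole inner width and 26 mm high: sill top 60, header's lower edge 86 mm above the cabinet's underside; sill and header are 10 mm thick. The hung lifter's shaft rests on this sill.
- hook_range (a point): Point of the cabinet in the middle of the hook's range, at arm-top height (cabinet x = 10, y = 0, z = 60 mm; 110 mm behind the front face). Fixed: it does not show the hook's setting. Hook: upright pin, 10 mm diameter, round top 84 mm high, on the front end of a rigid arm 14 mm wide, arm top 60 mm high. Pin axis is clamped somewhere from 30 mm nearer to 30 mm deeper than this point.

How it is judged:
By the outcome, as a careful person would: the job done as asked, in the order asked, and still so for the second after the job is handed in, with the robot touching nothing.
It also fails if it takes over 64 s, if anything falls off the work surface, if the arm or the gripper's body presses on something with over 40 N, if the wrist force passes 120 N, or if a joint passes its speed limit or range.

## Working session

There is one attempt and no reset: what is moved stays moved. The work goes in short steps, Python scripts to look and compute and a tool call to move; the robot and the scene stay as the last step left them, time stands still between calls to the robot, and variables do not carry over. Pictures are saved under pics/ and viewed, about 8 in all and at most 12, crops included, and the job is handed in when it is done.

Besides the shell and the picture viewer there is one more tool, called after "Request:" as name(argument=value, ...) on one line, values as JSON. arm_command: Moves the arm, as the interface text tells. Its arguments: {"type":"object","properties":{"steps":{"type":"array"},"grip":{"type":"number"},"squeeze":{"type":"number"}},"required":["steps"]}

```bash
mkdir -p pics; python3 - <<'E'
from rig import env
import cv2, numpy as np
for n in ("top","side"):
    cv2.imwrite(f"pics/{n}0.png", env.get_image(n)); c=env.get_calibration(n); print(n,c)
s=env.observe(); print(s)
E
```

```text
top {'fx': 387.1551346282253, 'fy': 387.1551346282253, 'cx': 279.7284759988268, 'cy': 217.2237697566332, 'k1': 0.03185127622101193, 'view': array([[ 1.18837759e-02, -9.99927236e-01,  2.07344145e-03,
         7.64704233e-02],
       [ 9.81255676e-01,  1.20606906e-02,  1.92332624e-01,
        -6.51049094e-01],
       [-1.92343636e-01, -2.51061611e-04,  9.81327602e-01,
        -9.38079271e-01],
       [ 0.00000000e+00,  0.00000000e+00,  0.00000000e+00,
         1.00000000e+00]])}
side {'fx': 483.40460411171694, 'fy': 483.40460411171694, 'cx': 280.28623078345015, 'cy': 212.2204653391706, 'k1': 0.0002971388278371777, 'view': array([[ 0.96570674, -0.25891501,  0.01932645, -0.58061747],
       [ 0.13359192,  0.55934043,  0.81810236, -0.18212452],
       [-0.22262905, -0.78746511,  0.57474778, -1.1273941 ],
       [ 0.        ,  0.        ,  0.        ,  1.        ]])}
{'time_s': 0.1, 'q': array([ 6.02020238e+01,  2.18384591e+01,  7.43801056e+01, -8.12160273e-04,
        8.38587944e+01, -1.23377424e+01]), 'qvel': array([ 0.07915839, -0.07608831, -0.23588051, -0.00961553, -0.05216769,
       -0.02928255]), 'joint_efforts': array([ 3.74910873e-03, -4.49218154e+01, -2.31656724e+01, -1.61823909e-04,
        3.65797954e-03,  3.00079671e-05]), 'position': array([0.16492533, 0.52443826, 0.25276284]), 'tool_rot': array([[ 3.00041908e-01,  9.53925793e-01, -6.58728103e-04],
       [ 9.53925105e-01, -3.00042505e-01, -1.17865875e-03],
       [-1.32199941e-03, -2.74730255e-04, -9.99999088e-01]]), 'ft_force': array([-0.97499627, -0.16381689, -0.50981489]), 'wrist_torque': array([-0.03146108,  0.01548904, -0.04961601]), 'grip_width': 0.08560217828754983}
```

View pics/top0.png

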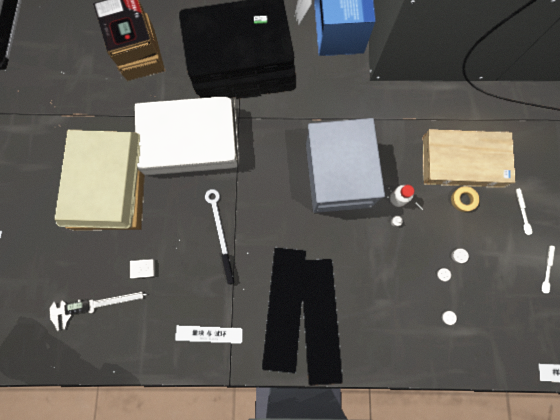

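View pics/side0.png

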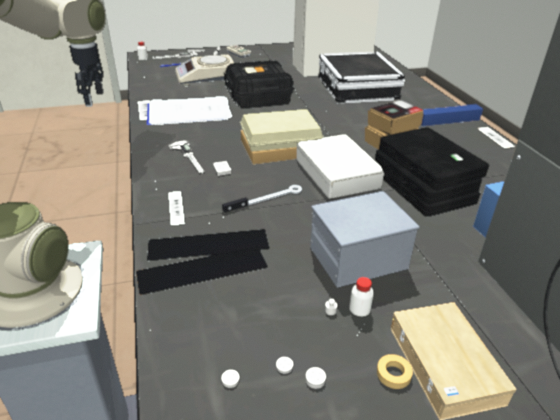

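```bash
cat > h.py <<'E'
import cv2, numpy as np
from rig import env
C={n:env.get_calibration(n) for n in("top","side")}
def ray(n,u,v):
    c=C[n]; d=np.array([(u-c['cx'])/c['fx'],(v-c['cy'])/c['fy']]); s=d.copy()
    for _ in range(20): s=d/(1+c['k1']*(s@s))
    V=c['view']; R=V[:3,:3]; return -R.T@V[:3,3], R.T@np.array([s[0],-s[1],-1])
def onz(n,u,v,z):
    o,d=ray(n,u,v); return o+d*(z-o[2])/d[2]
def proj(n,p):
    c=C[n]; q=c['view'][:3,:3]@np.asarray(p)+c['view'][:3,3]; s=np.array([q[0],-q[1]])/-q[2]; s=s*(1+c['k1']*(s@s))
    return np.array([s[0]*c['fx']+c['cx'],s[1]*c['fy']+c['cy']])
def tri(uv1,uv2):
    o1,d1=ray("top",*uv1);o2,d2=ray("side",*uv2)
    t=np.linalg.lstsq(np.c_[d1,-d2],o2-o1,rcond=None)[0]; a=o1+t[0]*d1;b=o2+t[1]*d2
    return (a+b)/2,np.linalg.norm(a-b)
E
python3 - <<'E'
import cv2
a=cv2.imread('pics/top0.png');b=cv2.imread('pics/side0.png')
A=cv2.resize(a[105:225,295:425],None,fx=3,fy=3,interpolation=cv2.INTER_CUBIC)
B=cv2.resize(a[180:300,185:255],None,fx=3,fy=3,interpolation=cv2.INTER_CUBIC)
D=cv2.resize(b[180:330,300:430],None,fx=3,fy=3,interpolation=cv2.INTER_CUBIC)[:360]
E=cv2.resize(b[175:225,210:320],None,fx=3,fy=3,interpolation=cv2.INTER_CUBIC)
import numpy as np
o=np.zeros((600,800,3),np.uint8)
o[:360,:390]=A;o[:360,390:600]=B
o[360:510,:330]=E
cv2.imwrite('pics/c1.png',o)
E
```

```text
(no output)
```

View pics/c1.png

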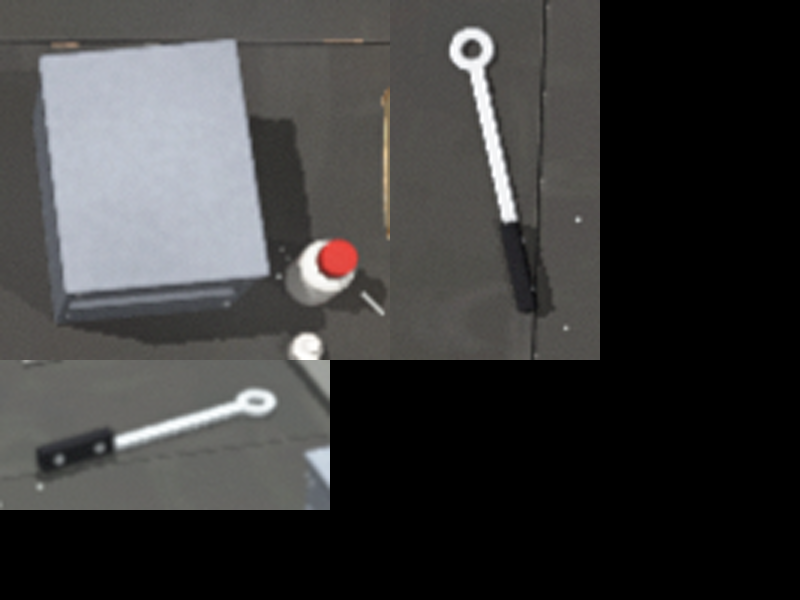

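```bash
python3 - <<'E'
from h import *
a=cv2.imread('pics/top0.png');b=cv2.imread('pics/side0.png')
def big(m,off):
    c=max(cv2.findContours(m.astype(np.uint8),0,cv2.CHAIN_APPROX_NONE)[0],key=cv2.contourArea); return c.reshape(-1,2)+off
# cabinet top
g=a[100:230,290:430].astype(int); m=(g[...,0]>125)&(g[...,0]-g[...,2]>5)&(g.sum(2)<720)
c=big(m,(290,100)); 
ap=None
for e in range(2,20):
    ap=cv2.approxPolyDP(c.astype(np.int32).reshape(-1,1,2),e,True)
    if len(ap)==4: break
ap=ap.reshape(-1,2); print(ap)
# refine lines
L=[]
for i in range(4):
    p,q=ap[i].astype(float),ap[(i+1)%4].astype(float); d=(q-p)/np.linalg.norm(q-p);n=np.array([-d[1],d[0]])
    s=[x for x in c if abs((x-p)@n)<3 and 6<(x-p)@d<np.linalg.norm(q-p)-6]
    vx,vy,x0,y0=cv2.fitLine(np.array(s,np.float32),cv2.DIST_HUBER,0,.01,.01).ravel(); L.append(np.cross([x0,y0,1],[x0+vx,y0+vy,1]))
P=[]
for i in range(4):
    x=np.cross(L[i-1],L[i]); x=x[:2]/x[2]; w=onz("top",*x,.135); P.append(w); print("corner",x.round(1),w.round(4))
P=np.array(P); print("centre",P.mean(0).round(4),"edges",[np.linalg.norm(P[i]-P[i-1]).round(4) for i in range(4)])
for i in range(4): 
    d=P[i]-P[i-1]; print(np.degrees(np.arctan2(d[1],d[0])).round(2))
# lifter
for n,im,(x0,y0,x1,y1) in (("top",a,(195,180,240,262)),("side",b,(240,180,310,212))):
    g=im[y0:y1,x0:x1].min(2)>140
    c=big(g,(x0,y0))
    # hole of ring
    ct,h=cv2.findContours(g.astype(np.uint8),cv2.RETR_CCOMP,cv2.CHAIN_APPROX_NONE)
    for k,hh in zip(ct,h[0]):
        if hh[3]>=0 and len(k)>5:
            (ex,ey),ax,_=cv2.fitEllipse(k); print(n,"hole",ex+x0,ey+y0,ax,onz(n,ex+x0,ey+y0,.006).round(4))
# shaft centreline top
g=a[:,195:240].min(2)>140
pts=[]
for r in range(210,250):
    xs=np.flatnonzero(g[r])+195
    if len(xs): pts.append((xs.mean(),r))
w=np.array([onz("top",*p,.008) for p in pts]); vx,vy,x,y=cv2.fitLine(w[:,:2].astype(np.float32),2,0,.001,.001).ravel()
print("shaft dir",np.degrees(np.arctan2(vy,vx)),x,y, w[0],w[-1])
# handle
g=a[240:290,210:240].max(2)<32; c=big(g,(210,240)); print("handle rect",cv2.minAreaRect(c.astype(np.int32)))
r=cv2.minAreaRect(c.astype(np.int32)); print(onz("top",*r[0],.02))
E
```

```text
[[373 118]
 [308 124]
 [317 202]
 [384 195]]
corner [372.7 118.1] [ 0.8929 -0.1464  0.135 ]
corner [307.9 123.6] [0.8765 0.0165 0.135 ]
corner [316.5 202. ] [ 0.6746 -0.0041  0.135 ]
corner [384.1 196.3] [ 0.6906 -0.1674  0.135 ]
centre [ 0.7836 -0.0754  0.135 ] edges [np.float64(0.2033), np.float64(0.1637), np.float64(0.203), np.float64(0.1641)]
5.92
95.73
-174.17
-84.38
top hole 211.73649787902832 195.80572414398193 (7.182115077972412, 7.949033260345459) [0.7192 0.2729 0.006 ]
shaft dir 14.726063 0.62513834 0.24770646 [0.67885435 0.26178046 0.008     ] [0.57211329 0.23292091 0.008     ]
handle rect ((230.20001220703125, 267.60003662109375), (13.914020538330078, 2.5298221111297607), 71.56504821777344)
[0.52197949 0.2129405  0.02      ]
```

Request:
arm_command(steps=[{"delta_pos": [20,-17.5,0],"dr": [0,0,2]},{"delta_pos": [20,-17.5,0],"dr": [0,0,2]},{"delta_pos": [20,-17.5,0],"dr": [0,0,2]},{"delta_pos": [20,-17.5,-8],"dr": [0,0,2]},{"delta_pos": [20,-17.5,-8],"dr": [0,0,2]},{"delta_pos": [20,-17.5,-8],"dr": [0,0,2]},{"delta_pos": [20,-17.5,-8],"dr": [0,0,2]},{"delta_pos": [20,-17.5,-8],"dr": [0,0,2]},{"delta_pos": [20,-17.5,-10],"dr": [0,0,2]},{"delta_pos": [20,-17.5,-10],"dr": [0,0,2]},{"delta_pos": [20,-17.5,-10],"dr": [0,0,2]},{"delta_pos": [20,-17.5,-10],"dr": [0,0,2]},{"delta_pos": [20,-17.5,-10],"dr": [0,0,2]},{"delta_pos": [20,-17.5,-10],"dr": [0,0,2]},{"delta_pos": [20,-17.5,-10],"dr": [0,0,2]},{"delta_pos": [20,-17.5,-10],"dr": [0,0,2]},{"delta_pos": [20,-17.5,-10],"dr": [0,0,0.3]},{"delta_pos": [8,-8,-10],"dr": [0,0,0]},{"delta_pos": [0,0,0],"dr": [0,0,0]},{"delta_pos": [0,0,0],"dr": [0,0,0]}], grip=1)

```text
time_s: 2.1
position: [0.5123, 0.2196, 0.1132]
tool_rot: [[-0.256, 0.967, -0.001], [0.967, 0.256, 0.0], [0.0, -0.001, -1.0]]
ft_force: [-0.5, 0.8, 0.9]
grip_width: 0.0854
```

```bash
python3 - <<'E'
from h import *
s=env.observe(); print(s['position'],s['tool_rot'],s['ft_force'],env.nose_length,s['grip_width'])
print(tri((211.74,195.8),(295.7,189)), "weight",onz("top",397,221,.03),"bottle",onz("top",407,190,.084))
cv2.imwrite('pics/top1.png',env.get_image("top"))
i=env.get_image("top"); cv2.imwrite('pics/c2.png',cv2.resize(i[170:310,160:300],None,fx=4,fy=4,interpolation=2))
E
```

```text
[0.51228749 0.21962544 0.11322563] [[-2.56041403e-01  9.66665220e-01 -1.07308899e-03]
 [ 9.66665753e-01  2.56041628e-01  7.52258909e-05]
 [ 3.47473705e-04 -1.01805744e-03 -9.99999421e-01]] [-0.50431927  0.82512131  0.85251578] 0.022 0.08540996667871122
(array([0.72149917, 0.27258815, 0.00590761]), np.float64(0.004351072038404355)) weight [ 0.6501625  -0.22794414  0.03      ] bottle [ 0.72097278 -0.24048993  0.084     ]
```

View pics/c2.png

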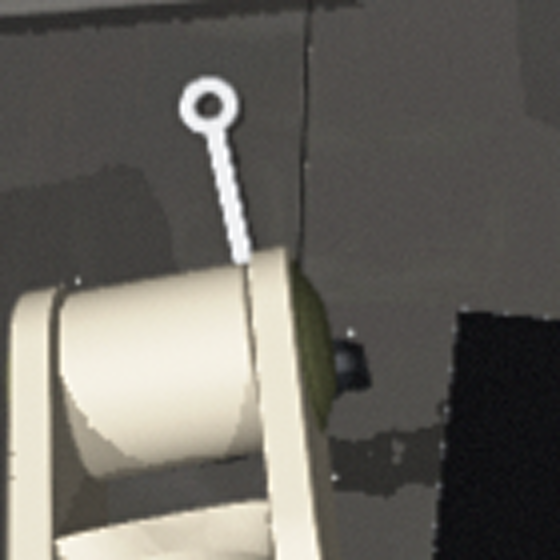

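The arm hides the handle in this view; the ring still sits at about (212,196), as first measured. Now I go down and grip.

Request:
arm_command(steps=[{"delta_pos": [0,0,-12],"dr": [0,0,0]},{"delta_pos": [0,0,-15],"dr": [0,0,0]},{"delta_pos": [0,0,-15],"dr": [0,0,0]},{"delta_pos": [0,0,-15],"dr": [0,0,0]},{"delta_pos": [0,0,-12],"dr": [0,0,0]},{"delta_pos": [0,0,-8],"dr": [0,0,0]},{"delta_pos": [0,0,-6],"dr": [0,0,0]},{"delta_pos": [0,0,-4],"dr": [0,0,0]},{"delta_pos": [0,0,0],"dr": [0,0,0]},{"delta_pos": [0,0,0],"dr": [0,0,0]}])

```text
time_s: 3.2
position: [0.5132, 0.2192, 0.0267]
tool_rot: [[-0.256, 0.967, 0.001], [0.967, 0.256, 0.0], [-0.0, 0.001, -1.0]]
ft_force: [0.0, 0.5, 0.5]
grip_width: 0.0852
```

Request:
arm_command(steps=[{"delta_pos": [0,0,0],"dr": [0,0,0]},{"delta_pos": [0,0,0],"dr": [0,0,0]},{"delta_pos": [0,0,0],"dr": [0,0,0]},{"delta_pos": [0,0,0],"dr": [0,0,0]},{"delta_pos": [0,0,0],"dr": [0,0,0]},{"delta_pos": [0,0,0],"dr": [0,0,0]},{"delta_pos": [0,0,0],"dr": [0,0,0]},{"delta_pos": [0,0,0],"dr": [0,0,0]},{"delta_pos": [0,0,0],"dr": [0,0,0]},{"delta_pos": [0,0,0],"dr": [0,0,0]}], grip=0, squeeze=90)

```text
time_s: 4.2
position: [0.5131, 0.2191, 0.0267]
tool_rot: [[-0.256, 0.967, 0.0], [0.967, 0.256, 0.0], [-0.0, 0.0, -1.0]]
ft_force: [-2.1, 0.4, 6.1]
grip_width: 0.0139
```

Request:
arm_command(steps=[{"delta_pos": [0,0,4],"dr": [0,0,0]},{"delta_pos": [0,0,8],"dr": [0,0,0]},{"delta_pos": [0,0,12],"dr": [0,0,0]},{"delta_pos": [0,0,15],"dr": [0,0,0]},{"delta_pos": [0,0,15],"dr": [0,0,0]},{"delta_pos": [0,0,15],"dr": [0,0,0]},{"delta_pos": [0,0,15],"dr": [0,0,0]},{"delta_pos": [0,0,14],"dr": [0,0,0]},{"delta_pos": [0,0,8],"dr": [0,0,0]},{"delta_pos": [0,0,4],"dr": [0,0,0]},{"delta_pos": [0,0,0],"dr": [0,0,0]},{"delta_pos": [0,0,0],"dr": [0,0,0]}])

```text
time_s: 5.4
position: [0.5128, 0.2191, 0.1358]
tool_rot: [[-0.256, 0.967, -0.001], [0.967, 0.256, -0.0], [0.0, -0.001, -1.0]]
ft_force: [-0.2, -0.6, -1.2]
grip_width: 0.0142
```

Request:
arm_command(steps=[{"delta_pos": [-4,-8,0],"dr": [0,0,-0.3]},{"delta_pos": [-6,-14,0],"dr": [0,0,-0.5]},{"delta_pos": [-6,-20,0],"dr": [0,0,-0.5]},{"delta_pos": [-6,-20,0],"dr": [0,0,-0.5]},{"delta_pos": [-6,-20,0],"dr": [0,0,-0.5]},{"delta_pos": [-6,-20,0],"dr": [0,0,-0.5]},{"delta_pos": [-6,-20,0],"dr": [0,0,-0.5]},{"delta_pos": [-6,-20,0],"dr": [0,0,-0.5]},{"delta_pos": [-6,-20,0],"dr": [0,0,-0.5]},{"delta_pos": [-6,-20,0],"dr": [0,0,-0.5]},{"delta_pos": [-6,-20,0],"dr": [0,0,-0.5]},{"delta_pos": [-6,-20,0],"dr": [0,0,-0.5]},{"delta_pos": [-6,-20,0],"dr": [0,0,-0.5]},{"delta_pos": [-6,-20,0],"dr": [0,0,-0.5]},{"delta_pos": [-6,-20,0],"dr": [0,0,-0.5]},{"delta_pos": [-6,-20,0],"dr": [0,0,-0.5]},{"delta_pos": [-5,-20,0],"dr": [0,0,-0.5]},{"delta_pos": [-3,-14,0],"dr": [0,0,-0.5]},{"delta_pos": [-2,-10,0],"dr": [0,0,-0.5]},{"delta_pos": [-2,-6,0],"dr": [0,0,-0.2]}])

```text
time_s: 7.4
position: [0.4066, -0.1335, 0.1362]
tool_rot: [[-0.092, 0.996, -0.0], [0.996, 0.092, 0.0], [0.0, -0.0, -1.0]]
ft_force: [0.7, -0.5, -1.5]
grip_width: 0.0143
```

```bash
python3 - <<'E'
from h import *
s=env.observe(); print(s['position'],s['tool_rot'],s['ft_force'],s['grip_width'])
a=env.get_image("top"); b=env.get_image("side"); cv2.imwrite('pics/top2.png',a); cv2.imwrite('pics/side2.png',b)
o=np.zeros((600,800,3),np.uint8)
o[:480,:400]=cv2.resize(a[110:270,280:413],(400,480),interpolation=2)
o[:480,400:]=cv2.resize(b[120:300,240:390],(400,480),interpolation=2)
cv2.imwrite('pics/c3.png',o)
E
```

```text
[ 0.40662418 -0.13354159  0.13615487] [[-9.18602773e-02  9.95771848e-01 -3.40392428e-04]
 [ 9.95771898e-01  9.18603164e-02  1.01251926e-04]
 [ 1.32092373e-04 -3.29652184e-04 -9.99999937e-01]] [ 0.69142888 -0.4923467  -1.48307914] 0.01425462006360896
```

View pics/c3.png

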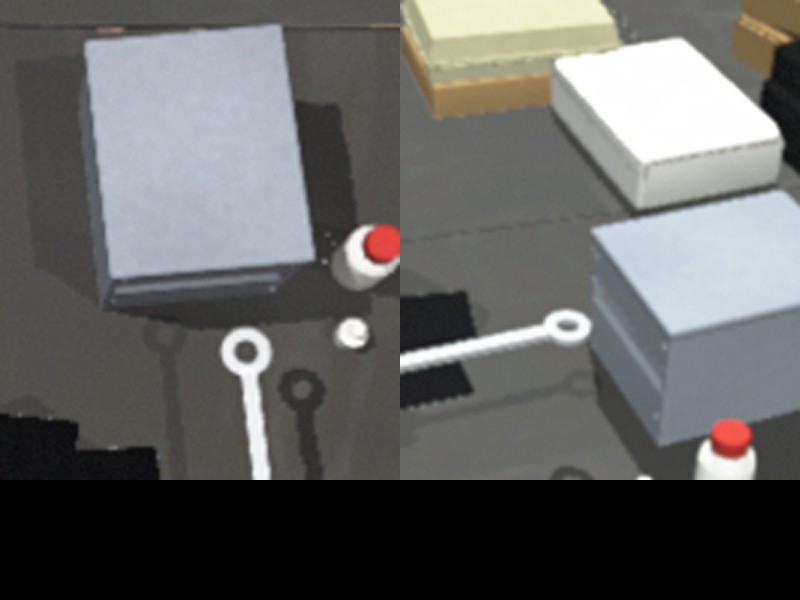

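Ring is at about (362,227) in the top view, just ahead of the cabinet; it needs a shift left onto the cabinet's axis. I'll measure the actual held pose.

```bash
cat >> h.py <<'E'
def hole(n,im,x0,y0,x1,y1,th=170):
    g=(im[y0:y1,x0:x1].min(2)>th).astype(np.uint8)
    ct,h=cv2.findContours(g,cv2.RETR_CCOMP,cv2.CHAIN_APPROX_NONE)
    r=[cv2.fitEllipse(k) for k,hh in zip(ct,h[0]) if hh[3]>=0 and len(k)>5]
    return [(e[0][0]+x0,e[0][1]+y0) for e in r]
E
python3 - <<'E'
from h import *
a=cv2.imread('pics/top2.png');b=cv2.imread('pics/side2.png')
ht=hole("top",a,345,210,380,270); hs=hole("side",b,285,230,316,256)
print(ht,hs)
p,g=tri(ht[0],hs[0] if hs else (303,242.6)); print("tri",p,g, "plane",onz("top",*ht[0],.1135))
s=env.observe(); print("pred",s['position'][:2]+.213*np.array([.9958,.092]))
g=a.min(2)>170; pts=[]
for r in range(242,268):
    xs=np.flatnonzero(g[r,350:385])+350
    if len(xs): pts.append(onz("top",xs.mean(),r,.1155))
w=np.array(pts); vx,vy,x,y=cv2.fitLine(w[:,:2].astype(np.float32),2,0,.001,.001).ravel(); print(np.degrees(np.arctan2(vy,vx)),len(w),x,y)
# slope in side: centreline points triangulated vs top? shaft heights
g=b.min(2)>150
for u in (250,260,270,280):
    ys=np.flatnonzero(g[225:265,u])+225; print(u,ys.min(),ys.max(),ys.mean())
    # intersect side ray with vertical plane through the shaft
    o,d=ray("side",u,ys.mean()); n=np.array([-vy,vx,0]); t=n@(np.array([x,y,0])-o)/(n@d); print((o+t*d).round(4))
E
```

```text
[(361.4367275238037, 226.66046333312988)] [(302.3020610809326, 241.84248065948486)]
tri [ 0.61950294 -0.11475296  0.11672036] 0.0017300356113827977 plane [ 0.6191963  -0.11526083  0.1135    ]
pred [ 0.61887625 -0.11360343]
5.1040244 26 0.55124927 -0.12112779
250 251 255 253.0
[ 0.4956 -0.1261  0.1175]
260 249 253 251.0
[ 0.5188 -0.124   0.117 ]
270 246 251 248.5
[ 0.5423 -0.1219  0.118 ]
280 244 249 246.5
[ 0.5661 -0.1198  0.1175]
```

```bash
python3 - <<'E'
from h import *
for t,s in (((384.1,196.3),(339.4,245.6)),((316.5,202.),(312,207))): print(tri(t,s))
c=np.array([.7836,-.0754]); d=np.array([np.cos(np.radians(5.8)),np.sin(np.radians(5.8))]); n=np.array([-d[1],d[0]])
front=c-.1*d; print("front",front)
r=np.array([.6193,-.1150]); print("ring in cab: along",(r-front)@d,"lat",(r-front)@n)
# desired ring 40mm before front, yaw +0.6 about TCP
p=env.observe()['position'][:2]; th=np.radians(0.6); R=np.array([[np.cos(th),-np.sin(th)],[np.sin(th),np.cos(th)]])
r2=p+R@(r-p); print("delta mm", ((front-.04*d)-r2)*1e3)
E
```

```text
(array([ 0.69012641, -0.16747159,  0.13416611]), np.float64(0.0014409038213555347))
(array([ 0.67719404, -0.00477825,  0.13068385]), np.float64(0.0032040991123330267))
front [ 0.68411193 -0.08550563]
ring in cab: along -0.06746072982901458 lat -0.022793726442461935
delta mm [25.21893437 23.22755691]
```

Request:
arm_command(steps=[{"delta_pos": [2,4,0],"dr": [0,0,0.1]},{"delta_pos": [3,5,-2],"dr": [0,0,0.1]},{"delta_pos": [4,5,-6],"dr": [0,0,0.1]},{"delta_pos": [4,4,-8],"dr": [0,0,0.1]},{"delta_pos": [4,3,-8],"dr": [0,0,0.1]},{"delta_pos": [4,2,-8],"dr": [0,0,0.1]},{"delta_pos": [3,0,-6],"dr": [0,0,0]},{"delta_pos": [1,0,-4],"dr": [0,0,0]},{"delta_pos": [0,0,0],"dr": [0,0,0]},{"delta_pos": [0,0,0],"dr": [0,0,0]}])

```text
time_s: 8.5
position: [0.432, -0.11, 0.0944]
tool_rot: [[-0.103, 0.995, -0.0], [0.995, 0.103, -0.0], [-0.0, -0.0, -1.0]]
ft_force: [-0.2, 0.7, -0.9]
grip_width: 0.0135
```

```bash
python3 - <<'E'
from h import *
s=env.observe(); print(s['position'],s['tool_rot'],s['ft_force'],s['wrist_torque'],s['grip_width'])
a=env.get_image("top"); b=env.get_image("side"); cv2.imwrite('pics/top3.png',a); cv2.imwrite('pics/side3.png',b)
ht=hole("top",a,325,205,375,235); hs=hole("side",b,285,235,325,275); print(ht,hs)
p=onz("top",*ht[0],.071)
if hs: print(tri(ht[0],hs[0]))
d=np.array([np.cos(np.radians(5.8)),np.sin(np.radians(5.8))]); n=np.array([-d[1],d[0]]); f=np.array([.6841,-.0855])
print(p,(p[:2]-f)@d,(p[:2]-f)@n)
g=a.min(2)>170; w=[]
for r in range(232,260):
    xs=np.flatnonzero(g[r,320:385])+320
    if len(xs)>2: w.append(onz("top",xs.mean(),r,.073))
w=np.array(w); vx,vy,x,y=cv2.fitLine(w[:,:2].astype(np.float32),2,0,.001,.001).ravel(); print(np.degrees(np.arctan2(vy,vx)),len(w))
o=np.zeros((480,800,3),np.uint8)
o[:,:400]=cv2.resize(a[110:270,280:413],(400,480),interpolation=2)
o[:,400:]=cv2.resize(b[170:290,270:370],(400,480),interpolation=2)
cv2.imwrite('pics/c4.png',o)
E
```

```text
[ 0.4320359  -0.1100275   0.09436681] [[-1.03166157e-01  9.94664136e-01 -5.79398849e-06]
 [ 9.94664136e-01  1.03166157e-01 -3.31954401e-05]
 [-3.24205702e-05 -9.18771854e-06 -9.99999999e-01]] [-0.20447125  0.70657966 -0.91572747] [-0.00992962  0.21955783  0.00369256] 0.013486269447830629
[(347.43159103393555, 219.72012042999268)] [(308.5, 247.0)]
(array([ 0.64458968, -0.08852473,  0.07573761]), np.float64(0.002685277643863775))
[ 0.64415017 -0.08908863  0.071     ] -0.040107969354487974 0.000466926698198188
6.055382 28
```

View pics/c4.png

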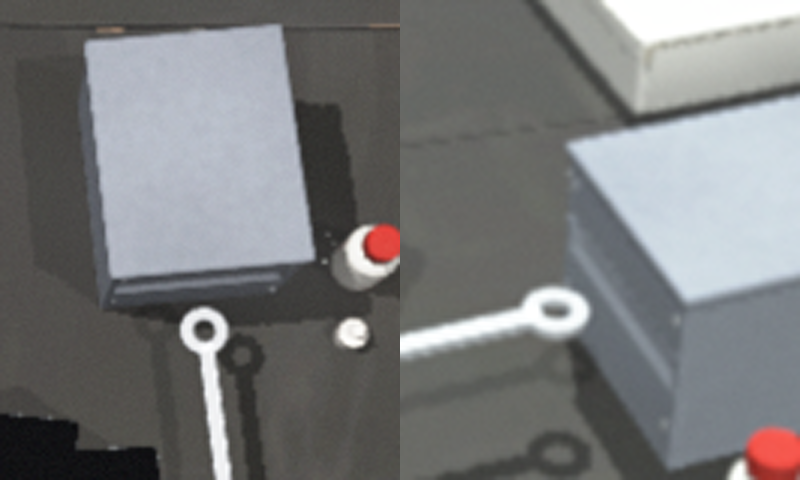

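Request:
arm_command(steps=[{"delta_pos": [4,0.4,0],"dr": [0,0,0]},{"delta_pos": [5,0.5,0],"dr": [0,0,0]},{"delta_pos": [5,0.5,0],"dr": [0,0,0]},{"delta_pos": [5,0.5,0],"dr": [0,0,0]},{"delta_pos": [3,0.3,0],"dr": [0,0,0]},{"delta_pos": [2,0.2,0],"dr": [0,0,0]},{"delta_pos": [0,0,0],"dr": [0,0,0]}])

```text
time_s: 9.3
position: [0.4562, -0.1074, 0.0943]
tool_rot: [[-0.104, 0.995, -0.0], [0.995, 0.104, 0.0], [0.0, -0.0, -1.0]]
ft_force: [0.0, -0.3, -0.9]
grip_width: 0.0141
```

Request:
arm_command(steps=[{"delta_pos": [4,0.4,0],"dr": [0,0,0]},{"delta_pos": [6,0.6,0],"dr": [0,0,0]},{"delta_pos": [8,0.8,0],"dr": [0,0,0]},{"delta_pos": [8,0.8,0],"dr": [0,0,0]},{"delta_pos": [8,0.8,0],"dr": [0,0,0]},{"delta_pos": [7,0.7,0],"dr": [0,0,0]},{"delta_pos": [5,0.5,0],"dr": [0,0,0]},{"delta_pos": [3,0.3,0],"dr": [0,0,0]},{"delta_pos": [1,0.1,0],"dr": [0,0,0]},{"delta_pos": [0,0,0],"dr": [0,0,0]},{"delta_pos": [0,0,0],"dr": [0,0,0]}])

```text
time_s: 10.4
position: [0.5058, -0.1025, 0.0943]
tool_rot: [[-0.103, 0.995, -0.0], [0.995, 0.103, 0.0], [0.0, -0.0, -1.0]]
ft_force: [-0.5, -0.1, -1.5]
grip_width: 0.0139
```

Request:
arm_command(steps=[{"delta_pos": [3,0.3,0],"dr": [0,0,0]},{"delta_pos": [4,0.4,0],"dr": [0,0,0]},{"delta_pos": [4,0.4,0],"dr": [0,0,0]},{"delta_pos": [3,0.3,0],"dr": [0,0,0]},{"delta_pos": [1,0.1,0],"dr": [0,0,0]},{"delta_pos": [0,0,0],"dr": [0,0,0]}])

```text
time_s: 11.0
position: [0.5211, -0.1009, 0.0942]
tool_rot: [[-0.104, 0.995, -0.0], [0.995, 0.104, -0.0], [0.0, -0.0, -1.0]]
ft_force: [-0.4, 0.5, 0.0]
grip_width: 0.0141
```

Request:
arm_command(steps=[{"delta_pos": [1,0.1,0],"dr": [0,0,0]},{"delta_pos": [1,0.1,0],"dr": [0,0,0]},{"delta_pos": [1,0.1,0],"dr": [0,0,0]},{"delta_pos": [1,0.1,0],"dr": [0,0,0]},{"delta_pos": [0,0,0],"dr": [0,0,0]}])

```text
time_s: 11.5
position: [0.5252, -0.1006, 0.0943]
tool_rot: [[-0.103, 0.995, 0.0], [0.995, 0.103, -0.0], [-0.0, 0.0, -1.0]]
ft_force: [-0.1, -0.1, -1.1]
grip_width: 0.0139
```

Request:
arm_command(steps=[{"delta_pos": [1,0.1,0],"dr": [0,0,0]},{"delta_pos": [1,0.1,0],"dr": [0,0,0]},{"delta_pos": [1,0.1,0],"dr": [0,0,0]},{"delta_pos": [1,0.1,0],"dr": [0,0,0]},{"delta_pos": [0,0,0],"dr": [0,0,0]}])

```text
time_s: 12.0
position: [0.5292, -0.1002, 0.0943]
tool_rot: [[-0.103, 0.995, 0.0], [0.995, 0.103, -0.0], [-0.0, 0.0, -1.0]]
ft_force: [0.2, -0.6, -1.1]
grip_width: 0.0141
```

Request:
arm_command(steps=[{"delta_pos": [1,0.1,0],"dr": [0,0,0]},{"delta_pos": [1,0.1,0],"dr": [0,0,0]},{"delta_pos": [1,0.1,0],"dr": [0,0,0]},{"delta_pos": [1,0.1,0],"dr": [0,0,0]},{"delta_pos": [0,0,0],"dr": [0,0,0]}])

```text
time_s: 12.5
position: [0.5332, -0.0998, 0.0943]
tool_rot: [[-0.103, 0.995, 0.0], [0.995, 0.103, -0.0], [-0.0, 0.0, -1.0]]
ft_force: [-0.1, -0.0, -2.0]
grip_width: 0.014
```

Request:
arm_command(steps=[{"delta_pos": [1,0.1,0],"dr": [0,0,0]},{"delta_pos": [1,0.1,0],"dr": [0,0,0]},{"delta_pos": [1,0.1,0],"dr": [0,0,0]},{"delta_pos": [1,0.1,0],"dr": [0,0,0]},{"delta_pos": [0,0,0],"dr": [0,0,0]}])

```text
time_s: 13.0
position: [0.5372, -0.0994, 0.0943]
tool_rot: [[-0.104, 0.995, 0.0], [0.995, 0.104, -0.0], [-0.0, 0.0, -1.0]]
ft_force: [0.4, 0.4, -1.1]
grip_width: 0.0139
```

Request:
arm_command(steps=[{"delta_pos": [1,0.1,0],"dr": [0,0,0]},{"delta_pos": [1,0.1,0],"dr": [0,0,0]},{"delta_pos": [1,0.1,0],"dr": [0,0,0]},{"delta_pos": [1,0.1,0],"dr": [0,0,0]},{"delta_pos": [0,0,0],"dr": [0,0,0]}])

```text
time_s: 13.5
position: [0.5412, -0.099, 0.0943]
tool_rot: [[-0.103, 0.995, 0.0], [0.995, 0.103, -0.0], [-0.0, 0.0, -1.0]]
ft_force: [-0.3, 0.1, -0.8]
grip_width: 0.0141
```

Request:
arm_command(steps=[{"delta_pos": [1,0.1,0],"dr": [0,0,0]},{"delta_pos": [1,0.1,0],"dr": [0,0,0]},{"delta_pos": [1,0.1,0],"dr": [0,0,0]},{"delta_pos": [1,0.1,0],"dr": [0,0,0]},{"delta_pos": [0,0,0],"dr": [0,0,0]}])

```text
time_s: 14.0
position: [0.5452, -0.0986, 0.0943]
tool_rot: [[-0.103, 0.995, 0.0], [0.995, 0.103, -0.0], [-0.0, 0.0, -1.0]]
ft_force: [-0.4, -0.0, -1.1]
grip_width: 0.0141
```

Request:
arm_command(steps=[{"delta_pos": [1,0.1,0],"dr": [0,0,0]},{"delta_pos": [1,0.1,0],"dr": [0,0,0]},{"delta_pos": [1,0.1,0],"dr": [0,0,0]},{"delta_pos": [1,0.1,0],"dr": [0,0,0]},{"delta_pos": [0,0,0],"dr": [0,0,0]}])

```text
time_s: 14.5
position: [0.5492, -0.0982, 0.0943]
tool_rot: [[-0.103, 0.995, 0.0], [0.995, 0.103, -0.0], [-0.0, 0.0, -1.0]]
ft_force: [1.3, 0.1, -1.2]
grip_width: 0.0138
```

Request:
arm_command(steps=[{"delta_pos": [1,0.1,0],"dr": [0,0,0]},{"delta_pos": [1,0.1,0],"dr": [0,0,0]},{"delta_pos": [1,0.1,0],"dr": [0,0,0]},{"delta_pos": [1,0.1,0],"dr": [0,0,0]},{"delta_pos": [0,0,0],"dr": [0,0,0]}])

```text
time_s: 15.0
position: [0.5532, -0.0977, 0.0943]
tool_rot: [[-0.104, 0.995, 0.0], [0.995, 0.104, -0.0], [-0.0, 0.0, -1.0]]
ft_force: [-0.0, 0.3, -0.6]
grip_width: 0.0141
```

Request:
arm_command(steps=[{"delta_pos": [1,0.1,0],"dr": [0,0,0]},{"delta_pos": [1,0.1,0],"dr": [0,0,0]},{"delta_pos": [1,0.1,0],"dr": [0,0,0]},{"delta_pos": [1,0.1,0],"dr": [0,0,0]},{"delta_pos": [0,0,0],"dr": [0,0,0]}])

```text
time_s: 15.5
position: [0.5572, -0.0974, 0.0943]
tool_rot: [[-0.103, 0.995, 0.0], [0.995, 0.103, -0.0], [-0.0, 0.0, -1.0]]
ft_force: [0.8, 0.9, -2.6]
grip_width: 0.014
```

Request:
arm_command(steps=[{"delta_pos": [1,0.1,0],"dr": [0,0,0]},{"delta_pos": [1,0.1,0],"dr": [0,0,0]},{"delta_pos": [1,0.1,0],"dr": [0,0,0]},{"delta_pos": [1,0.1,0],"dr": [0,0,0]},{"delta_pos": [0,0,0],"dr": [0,0,0]}])

```text
time_s: 16.0
position: [0.5612, -0.0969, 0.0943]
tool_rot: [[-0.104, 0.995, 0.0], [0.995, 0.104, -0.0], [-0.0, 0.0, -1.0]]
ft_force: [-0.4, -0.5, -0.9]
grip_width: 0.014
```

Request:
arm_command(steps=[{"delta_pos": [1,0.1,0],"dr": [0,0,0]},{"delta_pos": [1,0.1,0],"dr": [0,0,0]},{"delta_pos": [1,0.1,0],"dr": [0,0,0]},{"delta_pos": [1,0.1,0],"dr": [0,0,0]},{"delta_pos": [0,0,0],"dr": [0,0,0]}])

```text
time_s: 16.5
position: [0.5652, -0.0965, 0.0943]
tool_rot: [[-0.103, 0.995, 0.0], [0.995, 0.103, -0.0], [-0.0, 0.0, -1.0]]
ft_force: [-0.1, -0.2, -2.0]
grip_width: 0.0142
```

Request:
arm_command(steps=[{"delta_pos": [1,0.1,0],"dr": [0,0,0]},{"delta_pos": [1,0.1,0],"dr": [0,0,0]},{"delta_pos": [1,0.1,0],"dr": [0,0,0]},{"delta_pos": [1,0.1,0],"dr": [0,0,0]},{"delta_pos": [0,0,0],"dr": [0,0,0]}])

```text
time_s: 17.0
position: [0.5692, -0.0961, 0.0943]
tool_rot: [[-0.103, 0.995, 0.0], [0.995, 0.103, -0.0], [-0.0, 0.0, -1.0]]
ft_force: [-0.4, 0.4, -2.2]
grip_width: 0.0141
```

Request:
arm_command(steps=[{"delta_pos": [1,0.1,0],"dr": [0,0,0]},{"delta_pos": [1,0.1,0],"dr": [0,0,0]},{"delta_pos": [1,0.1,0],"dr": [0,0,0]},{"delta_pos": [1,0.1,0],"dr": [0,0,0]},{"delta_pos": [0,0,0],"dr": [0,0,0]}])

```text
time_s: 17.5
position: [0.5732, -0.0958, 0.0943]
tool_rot: [[-0.103, 0.995, 0.0], [0.995, 0.103, -0.0], [-0.0, 0.0, -1.0]]
ft_force: [0.4, 0.0, -1.1]
grip_width: 0.014
```

Request:
arm_command(steps=[{"delta_pos": [1,0.1,0],"dr": [0,0,0]},{"delta_pos": [1,0.1,0],"dr": [0,0,0]},{"delta_pos": [1,0.1,0],"dr": [0,0,0]},{"delta_pos": [1,0.1,0],"dr": [0,0,0]},{"delta_pos": [0,0,0],"dr": [0,0,0]}])

```text
time_s: 18.0
position: [0.5771, -0.0954, 0.0943]
tool_rot: [[-0.103, 0.995, -0.0], [0.995, 0.103, 0.0], [0.0, -0.0, -1.0]]
ft_force: [0.8, -0.8, -0.5]
grip_width: 0.0144
```

Request:
arm_command(steps=[{"delta_pos": [1,0.1,0],"dr": [0,0,0]},{"delta_pos": [1,0.1,0],"dr": [0,0,0]},{"delta_pos": [1,0.1,0],"dr": [0,0,0]},{"delta_pos": [0,0,0],"dr": [0,0,0]}])

```text
time_s: 18.4
position: [0.5775, -0.0949, 0.0936]
tool_rot: [[-0.103, 0.995, -0.007], [0.995, 0.103, 0.001], [0.002, -0.007, -1.0]]
ft_force: [-13.2, -1.8, 2.3]
grip_width: 0.0139
```

Contact: 13 N along the lifter, TCP at x of about 0.577. I'll back off 10 mm.

Request:
arm_command(steps=[{"delta_pos": [-2,-0.2,0],"dr": [0,0,0]},{"delta_pos": [-3,-0.3,0],"dr": [0,0,0]},{"delta_pos": [-4,-0.4,0],"dr": [0,0,0]},{"delta_pos": [-3,-0.3,0],"dr": [0,0,0]},{"delta_pos": [-1,-0.1,0],"dr": [0,0,0]},{"delta_pos": [0,0,0],"dr": [0,0,0]}])

```text
time_s: 19.0
position: [0.567, -0.0964, 0.0944]
tool_rot: [[-0.103, 0.995, 0.0], [0.995, 0.103, -0.0], [-0.0, 0.0, -1.0]]
ft_force: [0.7, -0.2, -0.5]
grip_width: 0.0138
```

```bash
python3 - <<'E'
from h import *
s=env.observe(); print(s['position'],s['tool_rot'],s['ft_force'],s['wrist_torque'])
a=env.get_image("top"); b=env.get_image("side"); cv2.imwrite('pics/top4.png',a); cv2.imwrite('pics/side4.png',b)
o=np.zeros((480,800,3),np.uint8)
o[:,:400]=cv2.resize(a[150:270,280:380],(400,480),interpolation=2)
o[:,400:]=cv2.resize(b[190:310,250:350],(400,480),interpolation=2)
cv2.imwrite('pics/c5.png',o)
E
```

```text
[ 0.56702523 -0.09640037  0.09440007] [[-1.03317188e-01  9.94648437e-01  2.13957955e-04]
 [ 9.94648458e-01  1.03317197e-01 -3.18162740e-05]
 [-5.37515434e-05  2.09525782e-04 -9.99999977e-01]] [ 0.66713816 -0.15036967 -0.47502704] [-0.01239912  0.21693887  0.07117825]
```

View pics/c5.png

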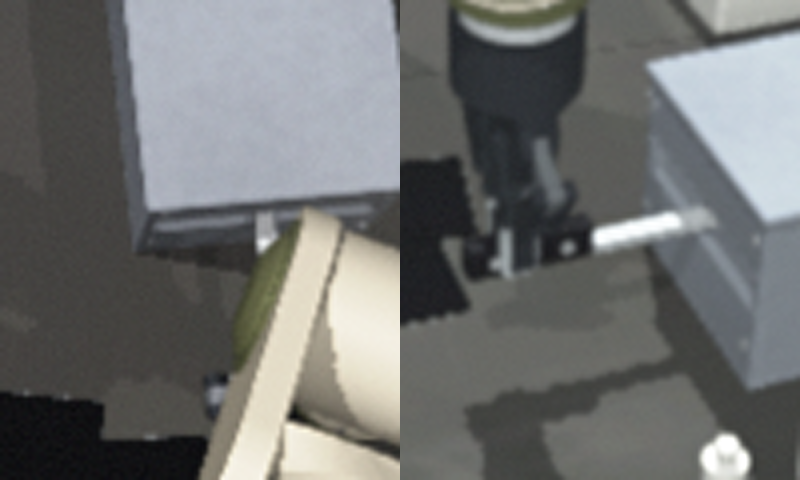

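The shaft enters the slot mid-height with the gripper clear. Now the tilt up (pivoting at the sill).

Request:
arm_command(steps=[{"delta_pos": [-0.3,0,-2.1],"dr": [0.103,-0.995,0]},{"delta_pos": [-0.3,0,-2.1],"dr": [0.103,-0.995,0]},{"delta_pos": [-0.3,-0.1,-2.1],"dr": [0.103,-0.995,0]},{"delta_pos": [-0.3,0,-2.1],"dr": [0.103,-0.995,0]},{"delta_pos": [-0.3,0,-2.1],"dr": [0.103,-0.995,0]},{"delta_pos": [-0.3,-0.1,-2.1],"dr": [0.103,-0.995,0]},{"delta_pos": [-0.3,0,-2.1],"dr": [0.103,-0.995,0]},{"delta_pos": [-0.3,0,-2.1],"dr": [0.103,-0.995,0]},{"delta_pos": [-0.3,-0.1,-2],"dr": [0.103,-0.995,0]},{"delta_pos": [-0.3,0,-2],"dr": [0.103,-0.995,0]},{"delta_pos": [0,0,0],"dr": [0,0,0]},{"delta_pos": [0,0,0],"dr": [0,0,0]}])

```text
time_s: 20.3
position: [0.5641, -0.0967, 0.0736]
tool_rot: [[-0.103, 0.98, 0.173], [0.995, 0.102, 0.018], [-0.0, 0.174, -0.985]]
ft_force: [-0.4, 0.4, -1.2]
grip_width: 0.014
```

Request:
arm_command(steps=[{"delta_pos": [2,0.2,0.35],"dr": [0,0,0]},{"delta_pos": [2,0.2,0.35],"dr": [0,0,0]},{"delta_pos": [2,0.2,0.35],"dr": [0,0,0]},{"delta_pos": [2,0.2,0.35],"dr": [0,0,0]},{"delta_pos": [2,0.2,0.35],"dr": [0,0,0]},{"delta_pos": [2,0.2,0.35],"dr": [0,0,0]},{"delta_pos": [2,0.2,0.35],"dr": [0,0,0]},{"delta_pos": [0,0,0],"dr": [0,0,0]}])

```text
time_s: 21.1
position: [0.5783, -0.0953, 0.076]
tool_rot: [[-0.103, 0.979, 0.173], [0.995, 0.102, 0.018], [-0.0, 0.174, -0.985]]
ft_force: [-0.1, -0.0, -1.6]
grip_width: 0.0141
```

Request:
arm_command(steps=[{"delta_pos": [2,0.2,0.35],"dr": [0,0,0]},{"delta_pos": [2,0.2,0.35],"dr": [0,0,0]},{"delta_pos": [2,0.2,0.35],"dr": [0,0,0]},{"delta_pos": [2,0.2,0.35],"dr": [0,0,0]},{"delta_pos": [2,0.2,0.35],"dr": [0,0,0]},{"delta_pos": [2,0.2,0.35],"dr": [0,0,0]},{"delta_pos": [0,0,0],"dr": [0,0,0]}])

```text
time_s: 21.8
position: [0.5903, -0.0941, 0.0781]
tool_rot: [[-0.104, 0.979, 0.173], [0.995, 0.102, 0.018], [-0.0, 0.174, -0.985]]
ft_force: [-0.2, 0.7, -2.2]
grip_width: 0.0143
```

Request:
arm_command(steps=[{"delta_pos": [2,0.2,0.35],"dr": [0,0,0]},{"delta_pos": [2,0.2,0.35],"dr": [0,0,0]},{"delta_pos": [2,0.2,0.35],"dr": [0,0,0]},{"delta_pos": [2,0.2,0.35],"dr": [0,0,0]},{"delta_pos": [2,0.2,0.35],"dr": [0,0,0]},{"delta_pos": [0.3,0.1,0],"dr": [0,0,0]},{"delta_pos": [0,0,0],"dr": [0,0,0]}])

```text
time_s: 22.5
position: [0.6004, -0.093, 0.0798]
tool_rot: [[-0.103, 0.98, 0.173], [0.995, 0.102, 0.018], [-0.0, 0.174, -0.985]]
ft_force: [-0.0, 0.4, -2.0]
grip_width: 0.0142
```

Request:
arm_command(steps=[{"delta_pos": [0.2,0,1.4],"dr": [-0.103,0.995,0]},{"delta_pos": [0.2,0,1.4],"dr": [-0.103,0.995,0]},{"delta_pos": [0.2,0,1.4],"dr": [-0.103,0.995,0]},{"delta_pos": [0.2,0.1,1.4],"dr": [-0.103,0.995,0]},{"delta_pos": [0,0,0],"dr": [0,0,0]}])

```text
time_s: 23.0
position: [0.6016, -0.0929, 0.0857]
tool_rot: [[-0.104, 0.989, 0.104], [0.995, 0.103, 0.01], [-0.0, 0.105, -0.995]]
ft_force: [-0.7, 0.4, -1.4]
grip_width: 0.0139
```

Request:
arm_command(steps=[{"delta_pos": [0.1,0,1.4],"dr": [-0.103,0.995,0]},{"delta_pos": [0.1,0,1.4],"dr": [-0.103,0.995,0]},{"delta_pos": [0,0,0],"dr": [0,0,0]}])

```text
time_s: 23.3
position: [0.6018, -0.0929, 0.0885]
tool_rot: [[-0.104, 0.992, 0.069], [0.995, 0.103, 0.007], [-0.0, 0.07, -0.998]]
ft_force: [-0.3, -0.1, -1.4]
grip_width: 0.014
```

Request:
arm_command(steps=[{"delta_pos": [0.1,0,1.4],"dr": [-0.103,0.995,0]},{"delta_pos": [0.1,0,1.4],"dr": [-0.103,0.995,0]},{"delta_pos": [0,0,0],"dr": [0,0,0]}])

```text
time_s: 23.6
position: [0.6019, -0.0929, 0.0912]
tool_rot: [[-0.104, 0.994, 0.035], [0.995, 0.104, 0.003], [-0.0, 0.035, -0.999]]
ft_force: [1.1, -0.3, -1.0]
grip_width: 0.0145
```

Request:
arm_command(steps=[{"delta_pos": [0.1,0,1.4],"dr": [-0.103,0.995,0]},{"delta_pos": [0,0,1.4],"dr": [-0.103,0.995,0]},{"delta_pos": [0,0,0],"dr": [0,0,0]}])

```text
time_s: 23.9
position: [0.602, -0.0929, 0.094]
tool_rot: [[-0.104, 0.995, -0.0], [0.995, 0.104, -0.0], [-0.0, -0.0, -1.0]]
ft_force: [0.2, 0.0, -1.9]
grip_width: 0.0144
```

Request:
arm_command(steps=[{"delta_pos": [0,0,-1],"dr": [0,0,0]},{"delta_pos": [0,0,-1],"dr": [0,0,0]},{"delta_pos": [0,0,-1],"dr": [0,0,0]},{"delta_pos": [0,0,-1],"dr": [0,0,0]},{"delta_pos": [0,0,0],"dr": [0,0,0]}])

```text
time_s: 24.4
position: [0.6015, -0.0929, 0.0896]
tool_rot: [[-0.103, 0.995, -0.0], [0.995, 0.103, 0.0], [0.0, -0.0, -1.0]]
ft_force: [0.2, 0.6, -2.2]
grip_width: 0.0143
```

Request:
arm_command(steps=[{"delta_pos": [0,0,-1],"dr": [0,0,0]},{"delta_pos": [0,0,-0.8],"dr": [0,0,0]},{"delta_pos": [0,0,0],"dr": [0,0,0]}])

```text
time_s: 24.7
position: [0.6016, -0.0928, 0.0879]
tool_rot: [[-0.103, 0.995, -0.0], [0.995, 0.103, 0.0], [0.0, -0.0, -1.0]]
ft_force: [-0.2, -0.2, -1.3]
grip_width: 0.014
```

Request:
arm_command(steps=[{"delta_pos": [0,0,-0.5],"dr": [0,0,0]},{"delta_pos": [0,0,-0.5],"dr": [0,0,0]},{"delta_pos": [0,0,0],"dr": [0,0,0]},{"delta_pos": [0,0,0],"dr": [0,0,0]}])

```text
time_s: 25.1
position: [0.6017, -0.0929, 0.0871]
tool_rot: [[-0.103, 0.995, 0.0], [0.995, 0.103, -0.0], [-0.0, 0.0, -1.0]]
ft_force: [-0.2, 0.2, 0.4]
grip_width: 0.0141
```

Request:
arm_command(steps=[{"delta_pos": [0,0,-0.5],"dr": [0,0,0]},{"delta_pos": [0,0,0],"dr": [0,0,0]},{"delta_pos": [0,0,0],"dr": [0,0,0]}])

```text
time_s: 25.4
position: [0.6017, -0.0929, 0.0867]
tool_rot: [[-0.103, 0.995, 0.0], [0.995, 0.103, -0.0], [-0.0, 0.0, -1.0]]
ft_force: [-1.0, 0.6, 0.5]
grip_width: 0.0138
```

```bash
python3 - <<'E'
from h import *
s=env.observe(); print(s['position'],s['ft_force'],s['wrist_torque'])
E
```

```text
[ 0.60170807 -0.09289321  0.08671662] [-1.04553624  0.60500228  0.48461899] [0.02467564 0.18996433 0.03804069]
```

Request:
arm_command(steps=[{"delta_pos": [0,0,-0.5],"dr": [0,0,0]},{"delta_pos": [0,0,-0.3],"dr": [0,0,0]},{"delta_pos": [0,0,0],"dr": [0,0,0]},{"delta_pos": [0,0,0],"dr": [0,0,0]}])

```text
time_s: 25.8
position: [0.6016, -0.0929, 0.086]
tool_rot: [[-0.103, 0.995, 0.0], [0.995, 0.103, -0.0], [-0.0, 0.0, -1.0]]
ft_force: [-4.1, -0.0, 6.2]
grip_width: 0.0137
```

```bash
python3 - <<'E'
from h import *
s=env.observe(); print(s['position'],s['ft_force'],s['wrist_torque'])
E
```

```text
[ 0.60163269 -0.09293896  0.08598929] [-4.12983418 -0.02815564  6.2376493 ] [-0.05692056  0.26972566  0.01169662]
```

Request:
arm_command(steps=[{"delta_pos": [0,0,0.3],"dr": [0,0,0]},{"delta_pos": [0,0,0.2],"dr": [0,0,0]},{"delta_pos": [0,0,0],"dr": [0,0,0]}], squeeze=20)

```text
time_s: 26.1
position: [0.6017, -0.0929, 0.0862]
tool_rot: [[-0.103, 0.995, 0.0], [0.995, 0.103, -0.0], [-0.0, 0.0, -1.0]]
ft_force: [-2.3, -0.2, 3.8]
grip_width: 0.0139
```

Request:
arm_command(steps=[{"delta_pos": [0,0,0],"dr": [0,0,0]},{"delta_pos": [0,0,0],"dr": [0,0,0]},{"delta_pos": [0,0,0],"dr": [0,0,0]},{"delta_pos": [0,0,0],"dr": [0,0,0]},{"delta_pos": [0,0,0],"dr": [0,0,0]},{"delta_pos": [0,0,0],"dr": [0,0,0]}], grip=0.45)

```text
time_s: 26.7
position: [0.6017, -0.0929, 0.0862]
tool_rot: [[-0.103, 0.995, -0.0], [0.995, 0.103, -0.0], [-0.0, -0.0, -1.0]]
ft_force: [-0.4, 0.2, -0.2]
grip_width: 0.0383
```

```bash
python3 - <<'E'
from h import *
s=env.observe(); print(s['position'],s['ft_force'],s['wrist_torque'],s['grip_width'])
b=env.get_image("side"); cv2.imwrite('pics/side5.png',b)
cv2.imwrite('pics/c6.png',cv2.resize(b[180:310,250:380],(600,600),interpolation=2))
E
```

```text
[ 0.60165614 -0.09285384  0.08619058] [-0.43493557  0.17339905 -0.15678782] [0.03716016 0.04187718 0.0134815 ] 0.038314558309635885
```

View pics/c6.png

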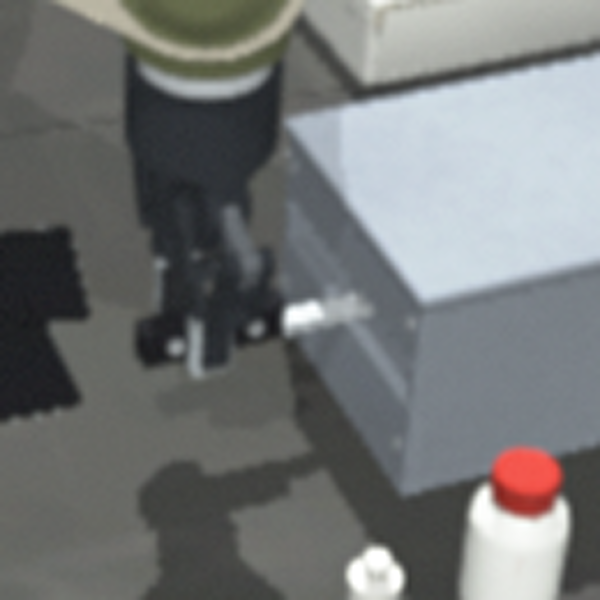

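Released: the lifter stays level on the sill and the bystanders stand untouched. I retreat straight up, then back.

Request:
arm_command(steps=[{"delta_pos": [0,0,2],"dr": [0,0,0]},{"delta_pos": [0,0,4],"dr": [0,0,0]},{"delta_pos": [0,0,7],"dr": [0,0,0]},{"delta_pos": [0,0,10],"dr": [0,0,0]},{"delta_pos": [0,0,12],"dr": [0,0,0]},{"delta_pos": [0,0,12],"dr": [0,0,0]},{"delta_pos": [0,0,12],"dr": [0,0,0]},{"delta_pos": [-10,0,12],"dr": [0,0,0]},{"delta_pos": [-20,0,12],"dr": [0,0,0]},{"delta_pos": [-20,0,12],"dr": [0,0,0]},{"delta_pos": [-20,0,12],"dr": [0,0,0]},{"delta_pos": [-20,0,12],"dr": [0,0,0]},{"delta_pos": [-20,0,5],"dr": [0,0,0]},{"delta_pos": [-20,0,0],"dr": [0,0,0]},{"delta_pos": [-20,0,0],"dr": [0,0,0]},{"delta_pos": [-20,0,0],"dr": [0,0,0]},{"delta_pos": [-10,0,0],"dr": [0,0,0]},{"delta_pos": [0,0,0],"dr": [0,0,0]}])

```text
time_s: 28.55
position: [0.4207, -0.0927, 0.2108]
tool_rot: [[-0.103, 0.995, 0.0], [0.995, 0.103, -0.0], [-0.0, 0.0, -1.0]]
ft_force: [-0.1, -0.4, 0.2]
grip_width: 0.0383
```

```bash
python3 - <<'E'
from h import *
s=env.observe(); print(s['position'],s['ft_force'],s['grip_width'],s['time_s'])
a=env.get_image("top");b=env.get_image("side"); cv2.imwrite('pics/side6.png',b); cv2.imwrite('pics/top6.png',a)
o=np.zeros((480,800,3),np.uint8)
o[:,:400]=cv2.resize(a[150:270,300:400],(400,480),interpolation=2)
o[:,400:]=cv2.resize(b[200:320,270:370],(400,480),interpolation=2)
cv2.imwrite('pics/c7.png',o)
E
```

```text
[ 0.42073501 -0.09274221  0.21077883] [-0.11058751 -0.40883644  0.23790751] 0.03833707168056433 28.55
```

View pics/c7.png

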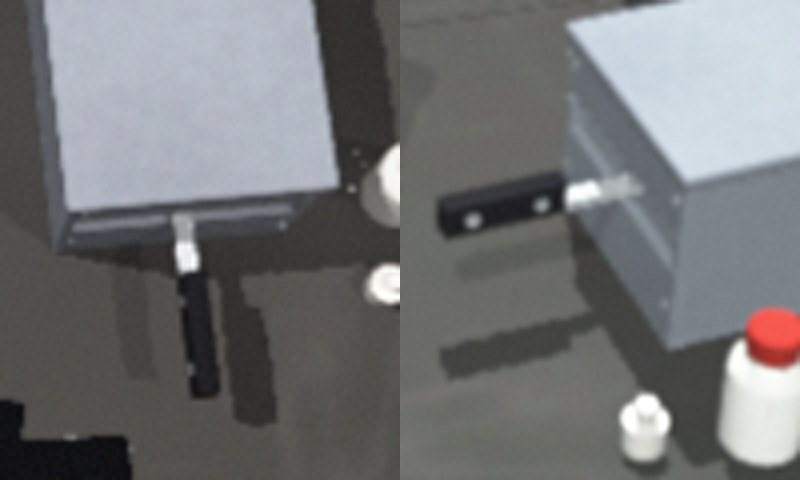

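```bash
python3 - <<'E'
from h import *
b=cv2.imread('pics/side6.png'); 
# level check: the two rivets on the handle's right side, in the vertical plane of that side
d=np.array([np.cos(.101),np.sin(.101)]); n=np.array([-d[1],d[0],0]); p0=np.array([.684,-.0855,0])-.008*n
for u,v in ((270+73/4,200+220/4),(270+142/4,200+205/4)):
    o,r=ray("side",u,v); print((o+r*(n@(p0-o))/(n@r)).round(4))
print([env.observe()[k] for k in("time_s","ft_force")]); print(env.close_job())
E
```

```text
[ 0.5915 -0.1029  0.0735]
[ 0.6355 -0.0985  0.0727]
[28.65, array([ 0.65089554,  0.63843244, -0.86096197])]
the job is handed in; nothing more can be done
None
```

I hung the lifter on the hook and handed the job in at 28.65 s. The ring can't be seen inside the cabinet, so the pin being through it rests on the force and height readings below.

- **Feeling the hook:** I passed the ring level through the slot and crept forward until it touched the pin. The force settled at about 13 N, and the pin axis came out about 131 mm behind the front face, 21 mm deeper than mid-range.
- **Hanging:** I backed off 10 mm, tilted the ring up 10°, slid it over the pin without contact, and levelled and lowered it. It met the sill with about 7.5 N, at the height expected for a hung lifter. I then opened the gripper and backed it away.

**Last checks:**
- The two rivets on the handle sit at 73.5 and 72.7 mm, against an expected handle middle of 72 mm. That is about 1° over 44 mm, so the lifter is level within what the camera can resolve.
- The lifter did not visibly move when released. The robot is clear of it.
- The bottle and weight looked undisturbed in the last picture. I did not look at the test block again, but the arm only passed well above it.
- No force reading went over about 13 N. Forces are only reported at the end of each move, so a brief higher peak would not show.
- The two cameras disagreed by up to about 4 mm on some points, which did not matter in the end.

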